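Make room for the loose red canister

TASK

The loose red-lidded canister belongs in the row, directly beside the other red one on the side towards the yellow end plate. Push the canisters in the row apart to make room there, then slot the loose canister in so that all five stand upright between the end plates and flush against the back strip, its red label facing out to the open front like the others. Do not lift or topple the canisters of the row, and leave the dish and the scraper where they are.

Things in the scene. Friction and masses are not known exactly. Their poses are not given: they have to be found in the camera images.
- fence_row (a point): Aluminium row fence fixed to the shelf. Point midway along the row, 32 mm up, on the line of the canisters' centres when they stand against the back strip. y runs along the row, yellow end plate at -y; x towards the back strip, 30 mm high, its face 36.5 mm from this point. No floor and no front: canisters stand on the shelf, and the row is open on the -x side (to the robot)
- fence_yellow (a point): Yellow end plate of the fence (4 mm thick, 40 mm high): middle of its inner face, on the row line, 197 mm from fence_row in -y. At the start about 38 to 65 mm are free between the packed row of four and each end plate; five canisters fit with about 34 mm to spare in all
- fence_plain (a point): Plain aluminium end plate at the other end (same size): middle of its inner face, 197 mm from fence_row in +y. Row canisters start parallel to the fence, feet almost touching, which leaves about 37 mm clear between their bodies above the feet
- tub_red_centre (a point): The red canister of the row: square grey foot 72 x 72 mm, 10 mm thick; on it an upright round white body 36 mm across with a red lid of the same width on top, 64 mm high in all; rigid, about 0.3 kg. Red label strip on the front edge of the foot (own -x side). Point at its centre, 32 mm up; x and y normal to the foot's edges. It is never the one nearest the yellow end plate.
- tub_loose_centre (a point): The loose red canister, on the shelf between the robot and the row: square grey foot 72 x 72 mm, 10 mm thick; on it an upright round white body 36 mm across with a red lid of the same width on top, 64 mm high in all; rigid, about 0.3 kg. Red label strip on the front edge of the foot (own -x side). Point at its centre, 32 mm up; x and y normal to the foot's edges
- tub_loose_label (a point): Top of the front edge of the loose red canister's foot, at the middle of its label, 36 mm from the centre towards its own -x, 10 mm up
- dish: Bystander: white ceramic dish, 120 mm across, 35 mm high, right of the row; origin at the centre of its underside
- scraper: Bystander: steel putty scraper with a wooden handle, about 220 mm long lying flat, 18 mm high, left of the row; origin on its underside near the middle, x towards the blade
- tub_green_centre (a point): The green canister of the row: same shape as the red one, green lid and green label; point at its centre, 32 mm up
- tub_black_centre (a point): The black canister of the row: same shape as the red one, black lid and black label; point at its centre, 32 mm up
- tub_blue_centre (a point): The blue canister of the row: same shape as the red one, blue lid and blue label; point at its centre, 32 mm up
Things that resemble listed ones, but are neither listed nor needed, are in the scene too. Leave any purple look-alike of the part that bears tub_green_centre alone.

How it is judged:
By the outcome, as a careful person would: the job done as asked, in the order asked, and still so for the second after the job is handed in, with the robot touching nothing.
It also fails if it takes over 72 s, if anything falls off the work surface, if the arm or the gripper's body presses on something with over 40 N, if the wrist force passes 120 N, or if a joint passes its speed limit or range.

ROBOT

A 7-joint arm with a two-finger parallel gripper is mounted at the origin on the work surface. World frame = base frame: x ahead of the robot, y to its left, z up, the work surface at z = 0. Lengths are in m, angles in rad, forces in N, time in s.
With the tool pointing down it reaches from about 0.4 to 0.85 m from the base axis. Payload 6.9 kg.
Tool frame: the origin (TCP) lies midway between the tips of the shut fingers; the grasp point (between the pads) lies behind it (ctrl.pinch_z is the z of the grasp point in the tool frame, in m); z points along the fingers, y is the direction in which the jaws open and shut (so a half turn about z gives the same grasp; the last joint's range is limited). The gripper opens to 85 mm and grips with 20 to 120 N. Pads are 22 mm wide; open, the fingers measure 114 mm over their backs; the gripper's body (76 mm by 85 mm) begins 54 mm behind the grasp point. The pads swing forward as they close: fully open they stand 13 mm farther back than shut.
Start: joints at [-1.131, 0.507, -0.238, 1.5, 0.126, 1.149, -0.155], TCP at [0.205, 0.59, 0.231] pointing down, gripper open.
Joint ranges: [-3.08, 3.08], [-0.24, 2.05], [-1.43, 1.35], [0, 2.5], [-1.52, 4.66], [0.17, 1.96], [-2.89, 2.89]. Speed limits (rad/s): [2.39, 2.39, 3.14, 3.14, 3.14, 3.14, 3.14].

INTERFACE

Orientations are given as a unit quaternion [w, x, y, z].
In Python, from station import ctrl, get_state, vision, ticket, models gives the robot as it stands. Calls block until the motion is done:
- ctrl.movep(position, orientation): joint-space move of the TCP to a pose.
- ctrl.movel(position, frame=None, max_speed=0.15): straight line of the TCP; frame=None keeps the orientation; max_speed is the mean speed in m/s.
- ctrl.set_joints(angles): joint-space move.
- ctrl.ungrasp() and ctrl.close_gripper(force=None): open the fingers fully, or close them until they stop; force is the grip in N (None keeps the last).
- ctrl.pause(seconds).
- ctrl.ik(position, orientation): joint angles nearest the present ones, or None.
- get_state(): the state.
- vision.grab_frame(name): name is "scene" or "top" or "wrist"; returns (picture, depth): 480x640x3 uint8, blue, green, red; 480x640 float32, m along the optical axis (not along the pixel's ray), 0 where there is no reading.
- vision.camera_info(name): a dict with "mtx" (3x3 intrinsics, pixels), "R" (3x3) and "t" (3): a world point X has camera coordinates R X + t; the wrist camera has in their place "hand_eye" (4x4, takes a point from camera to tool coordinates, whose origin is the TCP and whose axes are the flange's). Camera axes: x right, y down, z forward; pixel columns grow to the right and rows downward; lengths in m; the calibration is good to about 2 mm. A picture is of the moment at which its call begins: read the wrist's pose just before it. camera_info takes no time and is no camera call.
A pose or a line that the arm cannot do raises ctrl.Unreachable and nothing moves.
- ticket.close_job(): hands the job in, once; it reports no verdict.
Trained networks look in the newest picture that a camera, given by its name, has taken for a name from the list of things; names that differ only in an ending like _2 or _b are one class to them, and where a whole thing is asked for, a point or a joint stands for the part that bears it (a point fixed in the world has none). Each returns a list of dicts, best first, with "p" (0 to 1); they miss things now and then, are a little off and sometimes report something else, mostly with a low value. They report only what shows in the picture. A call takes as long as a camera call. They do not tell look-alikes from the thing itself.
- models.recognise(camera, target): "point" ([column, row] in pixels, amid what is visible of it).
- models.masks_of(camera, target): "mask" (480x640 bool, what is visible of it) and "point" ([column, row] in pixels, amid what is visible of it).
The state is a dict: "time": time; "qpos": joint angles; "qd": joint speeds; "tau": joint torques, N m; "tcp_pos": TCP position; "eef_rot": TCP orientation; "contact_force": force on the tool from outside, world axes, zero at the start; "wrist_torque": the same for the moment, N m; "width": finger opening in m.
Only numpy, scipy, OpenCV 4.12 (cv2) and the standard library are available. Lean on these libraries where they do the work, as an engineer would, in place of code of your own. Each camera call takes 0.05 s, during which the arm holds its last target.

## Working session

There is one attempt and no reset: what is moved stays moved. The work goes in short steps, each a Python script; the robot and the scene stay as the last script left them, time stands still between calls to the robot, and variables do not carry over. Pictures are saved under pics/ and viewed, and the job is handed in when it is done.

```bash
ls; mkdir -p pics; python3 - <<'E'
from station import ctrl,get_state,vision,models
import cv2
for n in ["scene","top","wrist"]:
    p,d=vision.grab_frame(n); cv2.imwrite(f"pics/a_{n}.png",p)
    i=vision.camera_info(n); print(n,{k:v.round(3).tolist() if hasattr(v,'round') else v for k,v in i.items()})
print(get_state(),ctrl.pinch_z)
E
```

```text
pics
scene {'mtx': [[437.45, 0.0, 318.733], [0.0, 437.45, 242.155], [0.0, 0.0, 1.0]], 'R': [[0.381, 0.924, -0.021], [0.503, -0.227, -0.834], [-0.776, 0.307, -0.551]], 't': [-0.216, -0.257, 1.341]}
top {'mtx': [[501.282, 0.0, 325.04], [0.0, 501.282, 239.882], [0.0, 0.0, 1.0]], 'R': [[-0.001, -1.0, -0.01], [-0.982, 0.003, -0.189], [0.189, 0.01, -0.982]], 't': [0.016, 0.587, 1.155]}
wrist {'mtx': [[427.389, 0.0, 324.461], [0.0, 427.389, 236.027], [0.0, 0.0, 1.0]], 'hand_eye': [[-0.0, -0.953, -0.301, 0.078], [1.0, -0.0, 0.0, -0.001], [-0.0, -0.301, 0.953, -0.142], [0.0, 0.0, 0.0, 1.0]]}
{'time': 0.15, 'qpos': array([-1.13151731,  0.50814848, -0.23754484,  1.50090106,  0.12570154,
        1.14892869, -0.15483378]), 'qd': array([ 0.00016583, -0.00344678, -0.00057211, -0.00243126, -0.00153786,
       -0.00036278,  0.00103342]), 'tau': array([-1.76705526e-03, -6.21007919e+01, -2.18922794e+00, -2.49835074e+01,
        1.26254171e-02,  9.16418183e-03, -1.27414359e-05]), 'tcp_pos': array([0.20469441, 0.59011556, 0.23062795]), 'eef_rot': array([-1.03231184e-04,  1.66128094e-01,  9.86103934e-01, -6.91448877e-04]), 'contact_force': array([ 0.02175815, -0.23311782, -0.28085788]), 'wrist_torque': array([-0.03074017, -0.03465338, -0.04274176]), 'width': 0.08549299588851816} -0.0187
```

View pics/a_top.png

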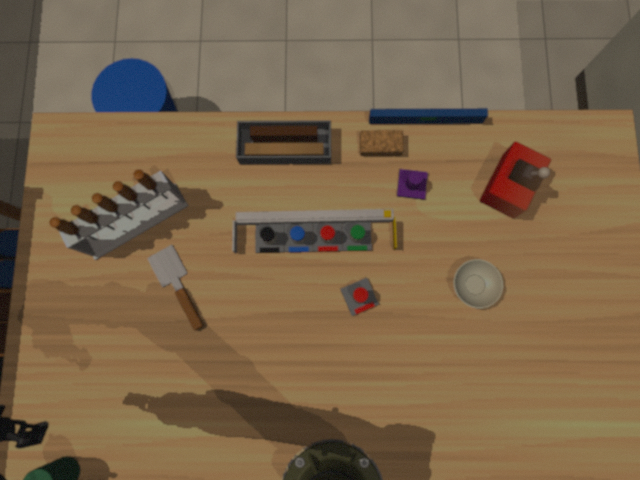

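View pics/a_scene.png

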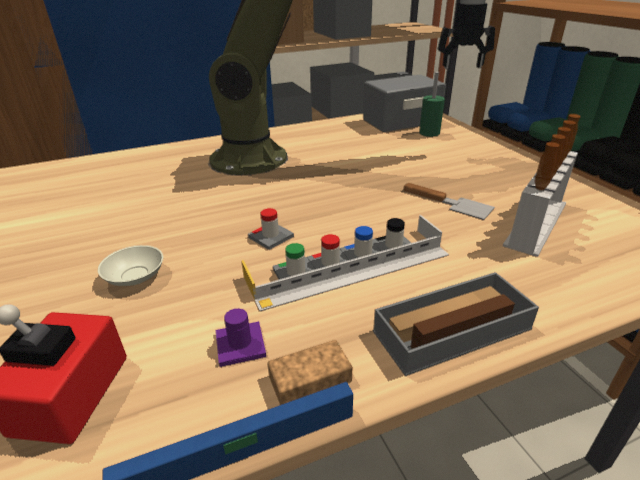

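```bash
cat > h.py <<'E'
from station import ctrl,get_state,vision,ticket,models
import numpy as np,cv2
from scipy.spatial.transform import Rotation as Ro
def rot(q): return Ro.from_quat([q[1],q[2],q[3],q[0]]).as_matrix()
def cam(n,st=None):
    i=vision.camera_info(n);K=np.array(i['mtx'])
    if n!='wrist':
        R=np.array(i['R']);t=np.array(i['t']);return K,R.T,-R.T@t
    H=np.array(i['hand_eye']);st=st or get_state();Rt=rot(st['eef_rot'])
    return K,Rt@H[:3,:3],Rt@H[:3,3]+st['tcp_pos']
def onplane(px,z,c):
    K,R,o=c; d=R@np.linalg.inv(K)@np.array([px[0],px[1],1.]); return o+d*(z-o[2])/d[2]
def proj(X,c):
    K,R,o=c; p=K@(R.T@(np.asarray(X)-o)); return p[:2]/p[2]
def yawq(a): # tool down, a=0: tool y along world y (camera on robot side); a rotates about world z
    r=Ro.from_euler('z',a)*Ro.from_quat([0,1,0,0]); q=r.as_quat(); return np.array([q[3],q[0],q[1],q[2]])
def cloud(d,c):
    K,R,o=c; v,u=np.mgrid[:480,:640]; P=np.stack([(u-K[0,2])/K[0,0]*d,(v-K[1,2])/K[1,1]*d,d],-1); return P@R.T+o
E
python3 - <<'E'
from h import *
p,d=vision.grab_frame("top");c=cam("top")
for n in ["fence_row","fence_yellow","fence_plain","tub_red_centre","tub_loose_centre","tub_green_centre","tub_black_centre","tub_blue_centre","dish","scraper"]:
    r=models.recognise("top",n); print(n,[(np.round(x['point']).tolist(),round(x['p'],2),onplane(x['point'],.032,c).round(3).tolist()) for x in r[:4]])
for n,u in dict(black=(267,234),blue=(297,234),red=(328,233),green=(358,232),loose=(360,296)).items(): print(n,onplane(u,.064,c).round(3))
q=yawq(0)
for x in (.45,.5,.55): print(x,ctrl.ik([x,-.02,.3],q))
E
```

```text
fence_row [([476.0, 280.0], 0.57, [0.493, -0.349, 0.032])]
fence_yellow [([312.0, 217.0], 0.82, [0.65, 0.046, 0.032])]
fence_plain [([312.0, 216.0], 0.89, [0.651, 0.048, 0.032])]
tub_red_centre [([326.0, 235.0], 0.98, [0.603, 0.012, 0.032])]
tub_loose_centre [([358.0, 296.0], 0.8, [0.452, -0.064, 0.032])]
tub_green_centre [([415.0, 182.0], 0.95, [0.739, -0.21, 0.032]), ([358.0, 236.0], 0.64, [0.601, -0.066, 0.032])]
tub_black_centre [([267.0, 239.0], 0.86, [0.595, 0.159, 0.032]), ([174.0, 276.0], 0.74, [0.502, 0.383, 0.032])]
tub_blue_centre []
dish [([476.0, 283.0], 0.79, [0.485, -0.349, 0.032]), ([300.0, 236.0], 0.28, [0.602, 0.078, 0.032])]
scraper [([173.0, 273.0], 0.79, [0.51, 0.386, 0.032])]
black [0.6   0.155 0.064]
blue [0.6   0.082 0.064]
red [0.602 0.008 0.064]
green [ 0.604 -0.064  0.064]
loose [ 0.451 -0.067  0.064]
0.45 [-0.18853941  0.17758333  0.21736876  1.81338179 -0.04165647  1.1550428
  1.61314381]
0.5 [-0.13317664  0.25838223  0.16451006  1.70336103 -0.04520759  1.18354519
  1.61384441]
0.55 [-0.08508665  0.33831041  0.11104562  1.58357683 -0.03914793  1.22188138
  1.6038981 ]
```

```bash
python3 - <<'E'
from h import *
ctrl.movep([.46,.02,.27],yawq(0))
st=get_state();p,d=vision.grab_frame("wrist");cv2.imwrite("pics/w1.png",p);np.savez("w1.npz",p=p,d=d,pos=st['tcp_pos'],q=st['eef_rot'])
print(st['time'],st['tcp_pos'],st['qpos'])
E
```

```text
2.9333 [0.46012476 0.02085375 0.26993212] [-0.1659679   0.21482767  0.08489458  1.84680377 -0.02080777  1.08085683
  1.49882853]
```

View pics/w1.png

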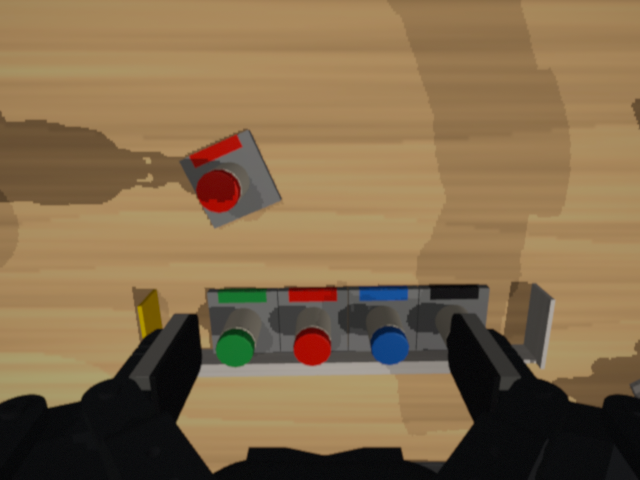

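```bash
python3 - <<'E'
from h import *
w=np.load("w1.npz");st=dict(tcp_pos=w['pos'],eef_rot=w['q']);c=cam("wrist",st);P=cloud(w['d'],c);p=w['p']
hsv=cv2.cvtColor(p,cv2.COLOR_BGR2HSV).astype(int)
Z=P[...,2];ok=w['d']>0
print("table z",np.median(Z[20:100,100:300]))
# lids
for n,(u,v) in dict(green=(235,347),red=(312,345),blue=(389,344),loose=(218,190)).items():
    h0=hsv[v,u,0]
    m=np.abs((hsv[...,0]-h0+90)%180-90)<8;m&=hsv[...,1]>100
    win=np.zeros_like(m);win[v-35:v+36,u-35:u+36]=1
    m&=win&(Z>.055)&(Z<.075)
    e=cv2.minEnclosingCircle(np.argwhere(m)[:,::-1].astype(np.float32))
    mm=P[m]; print(n,m.sum(),"z",np.median(Z[m]).round(4),"ctr mean",onplane(np.argwhere(m).mean(0)[::-1],.064,c).round(4),"bbox mid",((mm.min(0)+mm.max(0))/2).round(4), "enc",onplane(e[0],.064,c).round(4))
for n,u in dict(fl=(206,289),fr=(489,286),l1=(180,160),l2=(249,130),l3=(282,199),l4=(215,227)).items(): print(n,onplane(u,.010,c).round(4))
# labels
for n,(lo,hi),b in (("lred",(0,0),0),):
    pass
for nm,(u0,v0,u1,v1) in dict(loose=(185,128,247,168),g=(212,285,272,305),r=(285,285,342,305),b=(355,284,412,303)).items():
    s=hsv[v0:v1,u0:u1];m=(s[...,1]>150)
    m&=(np.abs((s[...,0]-np.median(s[...,0][m])+90)%180-90)<8) if 0 else (np.abs(P[v0:v1,u0:u1,2]-.01)<.006)
    a=np.argwhere(m)[:,::-1].astype(np.float32)+[u0,v0]
    r=cv2.minAreaRect(a.astype(np.float32)); bx=cv2.boxPoints(r); print(nm,m.sum(),[onplane(q,.010,c)[:2].round(4).tolist() for q in bx])
# strip points: height .03
m=(np.abs(Z-.030)<.004)&(P[...,0]>.62)&(P[...,0]<.68);m[:,:150]=0
s=P[m]; 
for y0 in np.arange(-.16,.26,.04):
    k=s[np.abs(s[:,1]-y0)<.01]
    if len(k)>5: print("strip",round(y0,3),k[:,0].min().round(4),k[:,0].max().round(4),len(k))
m=(np.abs(Z-.040)<.004)&(P[...,0]>.55)&(P[...,0]<.645)&((P[...,1]<-.12)|(P[...,1]>.2))
s=P[m]
for sg in (-1,1):
    k=s[s[:,1]*sg>0]; print("plate",len(k),k.min(0).round(4),k.max(0).round(4)) if len(k) else 0
E
python3 - <<'E'
import cv2
p=cv2.imread('pics/w1.png');cv2.imwrite('pics/w1c.png',cv2.resize(p[120:390,120:570],None,fx=1.7,fy=1.7,interpolation=cv2.INTER_CUBIC))
E
```

```text
table z -0.0009187110354167694
green 1076 z 0.063 ctr mean [ 0.6017 -0.0627  0.064 ] bbox mid [ 0.6045 -0.0634  0.0602] enc [ 0.6014 -0.0627  0.064 ]
red 1096 z 0.0631 ctr mean [0.6008 0.0091 0.064 ] bbox mid [0.6036 0.0087 0.0605] enc [0.6009 0.0092 0.064 ]
blue 1092 z 0.0631 ctr mean [0.5991 0.0811 0.064 ] bbox mid [0.6022 0.0817 0.0601] enc [0.5991 0.0813 0.064 ]
loose 1469 z 0.063 ctr mean [ 0.4533 -0.0673  0.064 ] bbox mid [ 0.4543 -0.0683  0.0602] enc [ 0.4531 -0.0673  0.064 ]
fl [ 0.5661 -0.1005  0.01  ]
fr [0.5626 0.1893 0.01  ]
l1 [ 0.4348 -0.1139  0.01  ]
l2 [ 0.4075 -0.0482  0.01  ]
l3 [ 0.4719 -0.0199  0.01  ]
l4 [ 0.4999 -0.0863  0.01  ]
loose 700 [[0.431, -0.1056], [0.4113, -0.0601], [0.4223, -0.0556], [0.4424, -0.1014]]
g 557 [[0.5661, -0.0882], [0.5661, -0.04], [0.5797, -0.0406], [0.5797, -0.0892]]
r 599 [[0.5796, -0.0158], [0.565, -0.0154], [0.5649, 0.0327], [0.5796, 0.0329]]
b 591 [[0.5643, 0.0563], [0.5628, 0.1053], [0.5772, 0.1066], [0.5788, 0.057]]
strip -0.08 0.6423 0.6465 38
strip -0.04 0.6407 0.6468 99
strip 0.0 0.6406 0.6455 43
strip 0.04 0.6394 0.6456 105
strip 0.08 0.6389 0.6438 45
strip 0.12 0.6379 0.644 96
strip 0.24 0.6202 0.6415 121
plate 177 [ 0.5705 -0.16    0.036 ] [ 0.6053 -0.1546  0.0408]
plate 419 [0.5631 0.2372 0.036 ] [0.6404 0.2435 0.0414]
```

View pics/w1c.png

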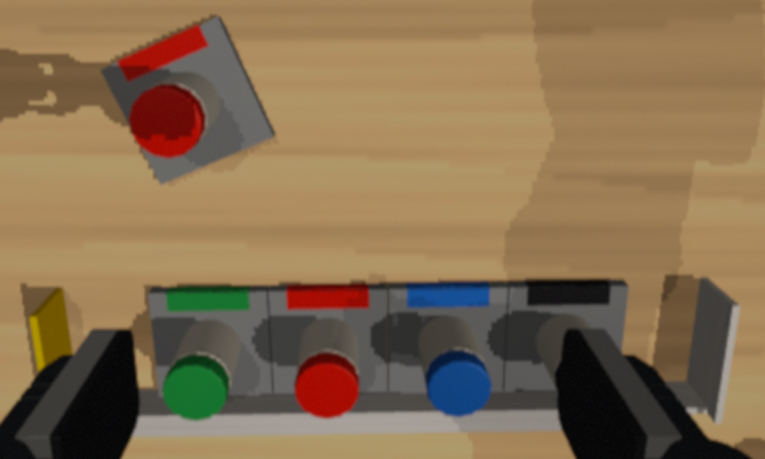

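```bash
python3 - <<'E'
from h import *
for a in (np.pi/2,-np.pi/2):
    print(a,ctrl.ik([.601,-.0268,.12],yawq(a+.015)))
a=0.015+np.pi/2
q=yawq(a)
j=ctrl.ik([.601,-.0268,.12],q)
if j is None or abs(j[6])>2.7: q=yawq(a-np.pi)
ctrl.close_gripper(20)
X=lambda y:.6009-.015*(y-.0)
ctrl.movep([X(-.0268),-.0268,.10],q)
st=get_state();print(st['time'],st['tcp_pos'],st['width'],st['qpos'].round(2))
ctrl.movel([X(-.0268),-.0268,.017],max_speed=.06);print(get_state()['contact_force'])
for y in (-.036,-.055,-.081):
    ctrl.movel([X(y),y,.017],max_speed=.06);s=get_state();print(s['time'],s['tcp_pos'].round(4),s['contact_force'].round(1))
for y in (-.0268,-.02,0.,.0205):
    ctrl.movel([X(y),y,.017],max_speed=.06);s=get_state();print(s['time'],s['tcp_pos'].round(4),s['contact_force'].round(1))
y=-.03;ctrl.movel([X(y),y,.017],max_speed=.1)
ctrl.movel([X(y),y,.11],max_speed=.15)
ctrl.ungrasp()
ctrl.movep([.46,.05,.27],yawq(0))
st=get_state();p,d=vision.grab_frame("wrist");cv2.imwrite("pics/w2.png",p);np.savez("w2.npz",p=p,d=d,pos=st['tcp_pos'],q=st['eef_rot'])
print(st['time'])
E
```

```text
1.5707963267948966 [ 0.49397642  0.68840978 -0.83108112  1.70776735  0.58628102  1.01256874
  2.60997445]
-1.5707963267948966 [-0.22668846  0.6013896   0.37396029  1.71765203 -0.2728528   0.87412021
  0.27892113]
4.7583 [ 0.60095161 -0.02644414  0.10020562] -9.408599557170112e-05 [ 0.49  0.71 -0.83  1.73  0.62  0.98  2.58]
[-0.73702231  0.01109158 -0.8915163 ]
6.5917 [ 0.6015 -0.0366  0.017 ] [ 0.4  1.6 -0.2]
7.0583 [ 0.6015 -0.0561  0.0168] [-0.3  0.1  0. ]
7.6417 [ 0.6019 -0.0818  0.0169] [-1.   1.1 -1.1]
8.6917 [ 0.6013 -0.0275  0.0169] [0.5 0.4 0.6]
8.9583 [ 0.6012 -0.0198  0.017 ] [ 0.3 -1.2 -0.4]
9.4417 [6.008e-01 3.000e-04 1.690e-02] [-0.9 -1.2 -0.6]
9.9333 [0.6005 0.0208 0.0169] [-0.8 -1.   0.1]
13.375
```

View pics/w2.png

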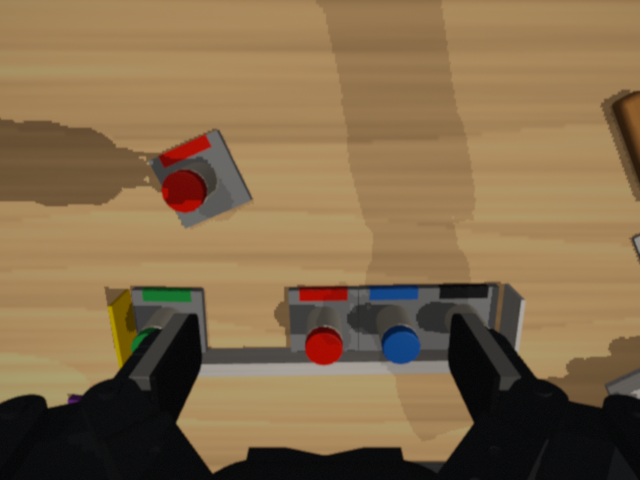

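```bash
python3 - <<'E'
from h import *
w=np.load("w2.npz");st=dict(tcp_pos=w['pos'],eef_rot=w['q']);c=cam("wrist",st)
for n,u in dict(gl=(133,289),gr=(204,289),gr2=(206,349),rl=(288,290),rl2=(290,350),rlid=(324,345),kr=(497,287),rb=(358,290)).items(): print(n,onplane(u,.010 if n!='rlid' else .064,c).round(4))
p=cv2.imread('pics/w2.png');cv2.imwrite('pics/w2c.png',cv2.resize(p[270:390,90:540],None,fx=1.75,fy=1.75,interpolation=cv2.INTER_CUBIC))
E
```

```text
gl [ 0.5661 -0.1466  0.01  ]
gr [ 0.566  -0.0738  0.01  ]
gr2 [ 0.6364 -0.0776  0.01  ]
rl [0.5671 0.0122 0.01  ]
rl2 [0.6376 0.0126 0.01  ]
rlid [0.5979 0.0492 0.064 ]
kr [0.5635 0.2262 0.01  ]
rb [0.567 0.084 0.01 ]
```

View pics/w2c.png

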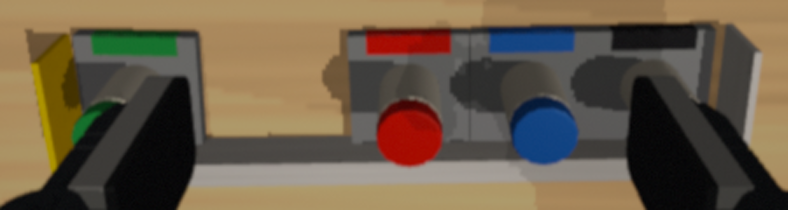

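```bash
python3 - <<'E'
from h import *
b=.402; q=yawq(b-np.pi/2); qf=yawq(.015-np.pi/2)
L=[.4533,-.0672]
def S(m):
    s=get_state();print(m,round(s['time'],2),s['tcp_pos'].round(4),s['contact_force'].round(1),round(s['width'],4))
ctrl.movep([*L,.11],q);S('above')
ctrl.movel([*L,.031],max_speed=.1);S('down')
ctrl.close_gripper(35);S('grip')
ctrl.movel([*L,.060],max_speed=.1);S('lift')
ctrl.movep([.475,-.028,.060],qf);S('pre')
st=get_state();p,d=vision.grab_frame("wrist");cv2.imwrite("pics/w3.png",p);np.savez("w3.npz",p=p,d=d,pos=st['tcp_pos'],q=st['eef_rot'])
p,d=vision.grab_frame("top");cv2.imwrite("pics/t3.png",cv2.resize(p[180:330,220:420],None,fx=4,fy=4,interpolation=cv2.INTER_CUBIC))
E
```

```text
above 14.3 [ 0.454  -0.0667  0.1101] [0.2 0.8 0.8] 0.0853
down 15.24 [ 0.4537 -0.0671  0.0315] [0.4 0.3 0.3] 0.0852
grip 15.76 [ 0.4538 -0.0672  0.0315] [-0.2  0.8  5.3] 0.0353
lift 16.2 [ 0.4532 -0.0673  0.0599] [ 0.1  0.8 -4.2] 0.0355
pre 16.62 [ 0.4745 -0.0273  0.0591] [-0.1 -1.1 -4.1] 0.035
```

View pics/w3.png

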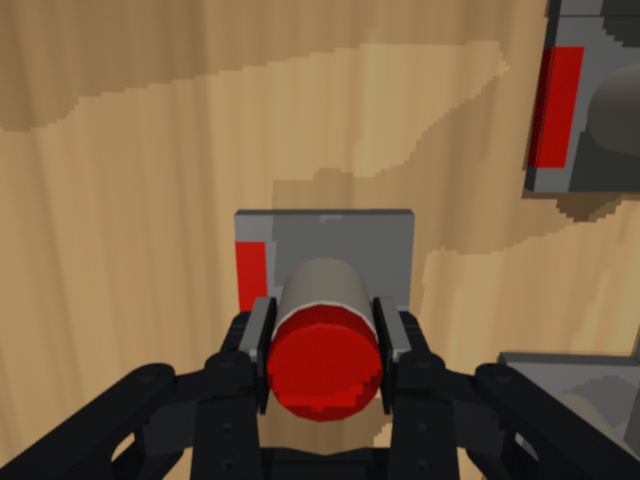

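View pics/t3.png

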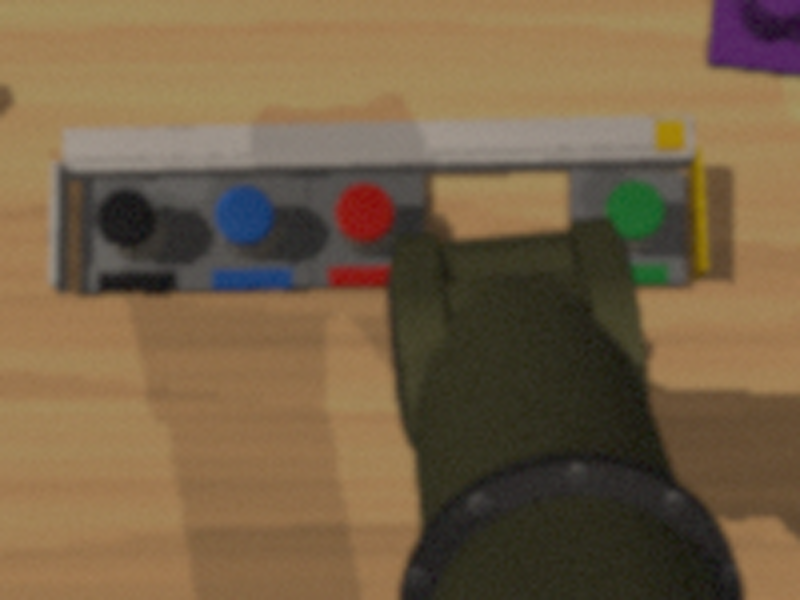

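```bash
python3 - <<'E'
from h import *
def S(m):
    s=get_state();print(m,round(s['time'],2),s['tcp_pos'].round(4),s['contact_force'].round(1),round(s['width'],4));return s
y=-.0285
ctrl.movel([.475,y,.0335],max_speed=.08);S('low')
ctrl.movel([.594,y,.0335],max_speed=.08);S('in')
ctrl.movel([.594,y,.0313],max_speed=.03);s=S('set')
f0=s['contact_force'][0]
for x in np.arange(.596,.609,.001):
    ctrl.movel([x,y,.0313],max_speed=.02);s=S('x')
    if s['contact_force'][0]-f0<-6: break
st=get_state();p,d=vision.grab_frame("wrist");cv2.imwrite("pics/w4.png",p)
p,d=vision.grab_frame("scene");cv2.imwrite("pics/s4.png",cv2.resize(p[170:330,200:480],None,fx=2.8,fy=2.8,interpolation=cv2.INTER_CUBIC))
E
```

```text
low 17.21 [ 0.4747 -0.0288  0.0333] [-0.2  0.7 -2.7] 0.0351
in 18.85 [ 0.5935 -0.0285  0.0335] [ 0.1 -0.3 -3.9] 0.0351
set 19.1 [ 0.594  -0.0285  0.0316] [-1.1 -0.4  0.9] 0.035
x 19.35 [ 0.5942 -0.0285  0.0317] [-8.   0.6  7.8] 0.035
```

View pics/w4.png

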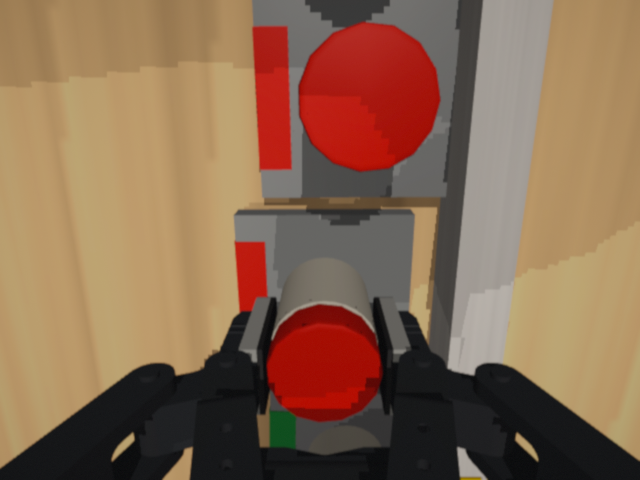

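View pics/s4.png

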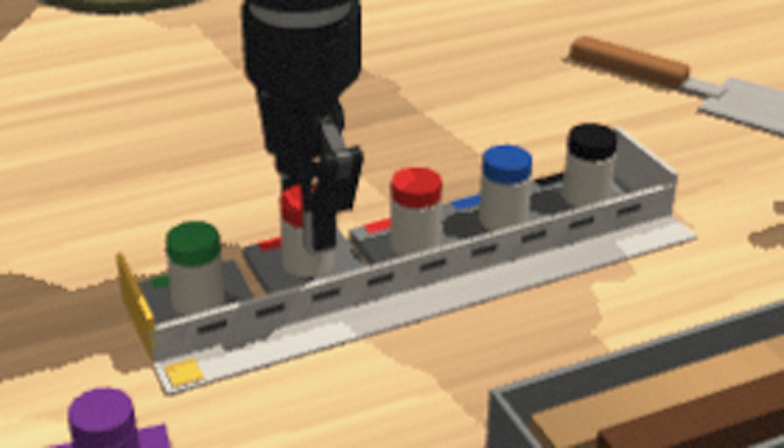

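```bash
python3 - <<'E'
from h import *
def S(m):
    s=get_state();print(m,round(s['time'],2),s['tcp_pos'].round(4),s['contact_force'].round(1),round(s['width'],4));return s
y=-.0285
ctrl.movel([.5945,y,.0332],max_speed=.03);s=S('up')
f0=s['contact_force'][0]
for x in np.arange(.596,.608,.0015):
    ctrl.movel([x,y,.0332],max_speed=.03);s=S('x')
    if s['contact_force'][0]-f0<-4: break
p,d=vision.grab_frame("wrist");cv2.imwrite("pics/w5.png",p)
E
```

```text
up 19.7 [ 0.5947 -0.0285  0.0331] [ 0.2  0.1 -3.5] 0.0352
x 19.95 [ 0.5962 -0.0285  0.033 ] [-0.1  0.2 -3.5] 0.0354
x 20.2 [ 0.5976 -0.0285  0.0331] [-0.4  0.1 -4.1] 0.035
x 20.45 [ 0.5991 -0.0284  0.0332] [ 0.6  0.4 -3.9] 0.0352
x 20.7 [ 0.6006 -0.0285  0.0332] [ 0.6 -1.  -4.1] 0.0352
x 20.95 [ 0.6021 -0.0285  0.0332] [ 0.4  0.6 -4.7] 0.0354
x 21.2 [ 0.6037 -0.0285  0.0332] [-0.5  1.  -4.2] 0.0351
x 21.45 [ 0.6051 -0.0285  0.0332] [ 0.4  0.4 -4.8] 0.0354
x 21.7 [ 0.6063 -0.0286  0.0331] [ 0.3  0.1 -3.4] 0.0349
x 21.95 [ 0.6065 -0.0286  0.0329] [-4.7 -0.4 -1. ] 0.0349
```

View pics/w5.png

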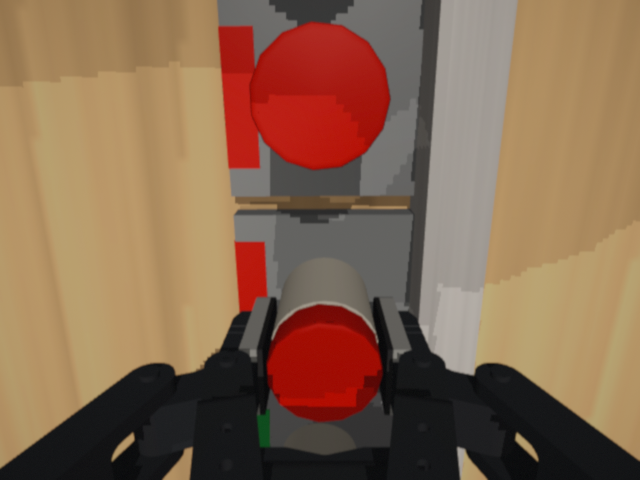

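```bash
python3 - <<'E'
from h import *
def S(m):
    s=get_state();print(m,round(s['time'],2),s['tcp_pos'].round(4),s['contact_force'].round(1),round(s['width'],4));return s
y=-.0285
ctrl.movel([.6065,y,.0316],max_speed=.03);S('dn')
ctrl.ungrasp();S('open')
ctrl.movel([.6065,y,.13],max_speed=.15);S('up')
ctrl.movep([.46,.04,.27],yawq(0))
st=get_state();p,d=vision.grab_frame("wrist");cv2.imwrite("pics/w6.png",p);np.savez("w6.npz",p=p,d=d,pos=st['tcp_pos'],q=st['eef_rot'])
S('')
p,d=vision.grab_frame("scene");cv2.imwrite("pics/s6.png",cv2.resize(p[170:330,200:480],None,fx=2.8,fy=2.8,interpolation=cv2.INTER_CUBIC))
E
```

```text
dn 22.25 [ 0.6064 -0.0285  0.0317] [-3.  -0.7  0. ] 0.035
open 22.8 [ 0.6067 -0.0285  0.0317] [ 0.6  0.9 -1.4] 0.0852
up 23.61 [ 0.6059 -0.0285  0.1293] [0.2 0.2 0.1] 0.0852
 24.84 [0.4602 0.0396 0.2692] [ 0.1 -0.1  0.3] 0.0854
```

View pics/w6.png

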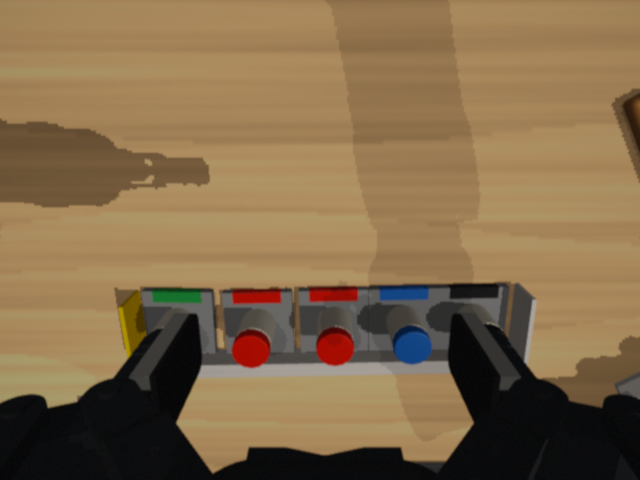

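View pics/s6.png

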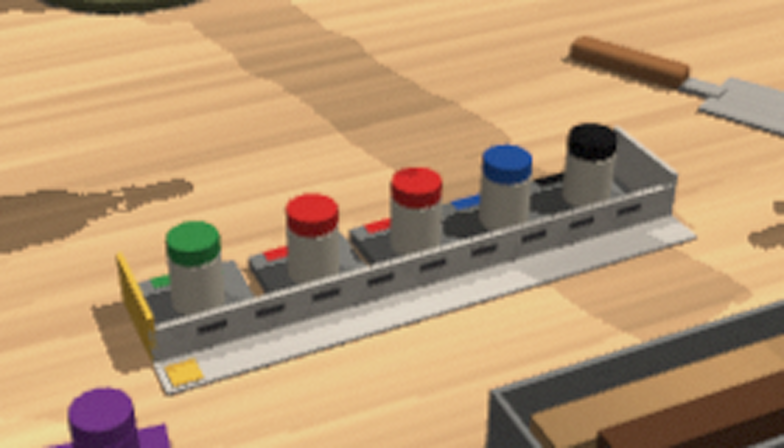

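```bash
cat > meas.py <<'E'
from h import *
import sys
def meas(f):
    w=np.load(f);st=dict(tcp_pos=w['pos'],eef_rot=w['q']);c=cam("wrist",st);p=w['p'];Z=cloud(w['d'],c)[...,2];P=cloud(w['d'],c)
    hsv=cv2.cvtColor(p,cv2.COLOR_BGR2HSV).astype(int)
    m=((hsv[...,1]>110)&(hsv[...,2]>50)&(P[...,0]>.55)&((hsv[...,0]<6)|(hsv[...,0]>45))).astype(np.uint8)
    n,lab,s,ce=cv2.connectedComponentsWithStats(m)
    for i in range(1,n):
        if s[i,4]<150: continue
        z=np.median(Z[lab==i]); h=np.median(hsv[...,0][lab==i])
        if z>.05: print("lid",h,s[i,4],onplane(ce[i],.064,c)[:2].round(4),ce[i].round(0))
        elif z<.02:
            # front edge line of label
            l=lab==i;us=np.where(l.any(0))[0][3:-3];vs=[np.argmax(l[:,u]) for u in us]
            A=np.array([onplane((u,v-.5),.010,c)[:2] for u,v in zip(us,vs)]);k=np.polyfit(A[:,1],A[:,0],1);print("label",h,A.mean(0).round(4),"slope",k[0].round(3),ce[i].round(0))
meas(sys.argv[1])
E
python3 meas.py w6.npz
python3 -c "
import cv2
p=cv2.imread('pics/w6.png');cv2.imwrite('pics/w6c.png',cv2.resize(p[270:390,110:550],None,fx=1.8,fy=1.8,interpolation=cv2.INTER_CUBIC))"
```

```text
label 107.0 [0.5619 0.1199] slope -0.006 [404. 292.]
label 2.0 [0.5634 0.048 ] slope -0.035 [333. 294.]
label 67.0 [ 0.5646 -0.1122] slope -0.007 [177. 295.]
label 2.0 [ 0.5657 -0.0309] slope -0.02 [256. 296.]
lid 2.0 1190 [0.5987 0.0485] [335. 346.]
lid 107.0 1167 [0.5974 0.1198] [412. 345.]
lid 2.0 1189 [ 0.6007 -0.0292] [251. 348.]
```

View pics/w6c.png

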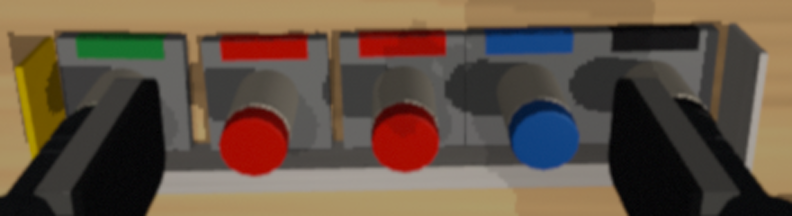

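```bash
cat > push.py <<'E'
from h import *
def S(m):
    s=get_state();print(m,round(s['time'],2),s['tcp_pos'].round(4),s['contact_force'].round(1),round(s['width'],4));return s
q=yawq(.015)
ctrl.close_gripper(20)
ys=[-.112,-.0288,.0485,.1195,.1915]
first=True
for y in ys:
    if first:
        ctrl.movep([.552,y,.08],q);ctrl.movel([.552,y,.018],max_speed=.1);first=False
    else: ctrl.movel([.556,y,.018],max_speed=.12)
    ctrl.movel([.566,y,.018],max_speed=.06)
    f0=get_state()['contact_force'][0]
    x=.566
    while x<.586:
        x+=.0015;ctrl.movel([x,y,.018],max_speed=.04);s=get_state()
        if s['contact_force'][0]-f0<-7: break
    S(f'y{y} x{x:.4f}')
    ctrl.movel([.556,y,.018],max_speed=.08)
ctrl.movel([.556,y,.1],max_speed=.2)
ctrl.movep([.45,.0,.28],yawq(0))
st=get_state();p,d=vision.grab_frame("wrist");cv2.imwrite("pics/w7.png",p);np.savez("w7.npz",p=p,d=d,pos=st['tcp_pos'],q=st['eef_rot'])
S('')
p,d=vision.grab_frame("top");cv2.imwrite("pics/t7.png",cv2.resize(p[180:330,220:420],None,fx=4,fy=4,interpolation=cv2.INTER_CUBIC))
E
python3 push.py; python3 meas.py w7.npz
```

```text
y-0.112 x0.5825 30.57 [ 0.5798 -0.1126  0.0175] [-9.6 -2.1  3.7] -0.0001
y-0.0288 x0.5810 34.72 [ 0.5781 -0.0295  0.0175] [-9.6 -1.9  4.3] -0.0003
y0.0485 x0.5795 38.53 [0.5766 0.0484 0.0175] [-8.8 -0.2  4.3] 0.0001
y0.1195 x0.5780 42.03 [0.5754 0.1198 0.0176] [-8.3  1.3  3.3] -0.0002
y0.1915 x0.5765 45.27 [0.574  0.1917 0.0177] [-9.1  1.3  4.7] 0.0002
 47.38 [0.4502 0.0009 0.279 ] [-0.   0.5 -0.7] -0.0001
label 107.0 [0.5623 0.1195] slope -0.021 [438. 298.]
label 2.0 [ 0.5652 -0.0308] slope -0.003 [289. 300.]
label 2.0 [0.5635 0.0481] slope -0.033 [369. 299.]
label 67.0 [ 0.5664 -0.115 ] slope -0.0 [215. 301.]
lid 2.0 596 [0.5961 0.0543] [381. 347.]
lid 107.0 1089 [0.5974 0.1191] [448. 349.]
lid 68.0 951 [ 0.6001 -0.1138] [205. 351.]
label 143.0 [ 0.6983 -0.2265] slope -0.124 [124. 405.]
```

View pics/w7.png

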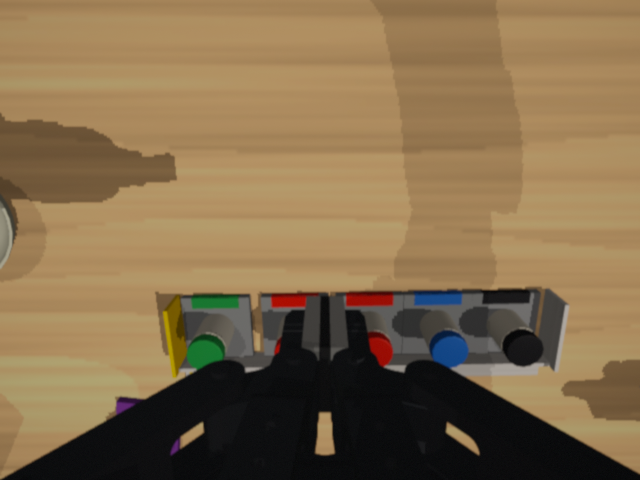

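View pics/t7.png

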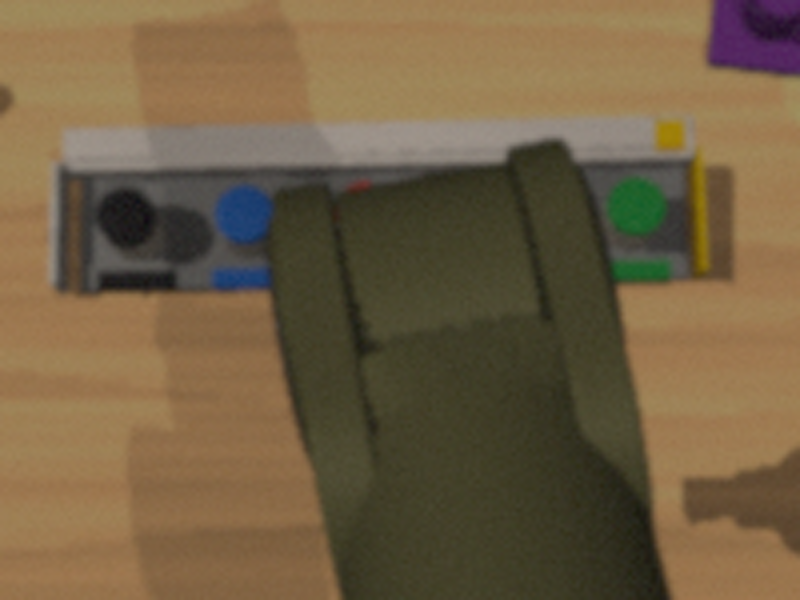

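```bash
python3 - <<'E'
from h import *
ctrl.movep([.40,-.03,.30],yawq(0))
p,d=vision.grab_frame("scene");a=cv2.resize(p[170:330,200:480],None,fx=2.8,fy=2.8,interpolation=cv2.INTER_CUBIC);cv2.imwrite("pics/s8.png",a)
p,d=vision.grab_frame("top");cv2.imwrite("pics/t8.png",p)
print(get_state()['time'])
E
```

```text
47.8917
```

View pics/s8.png

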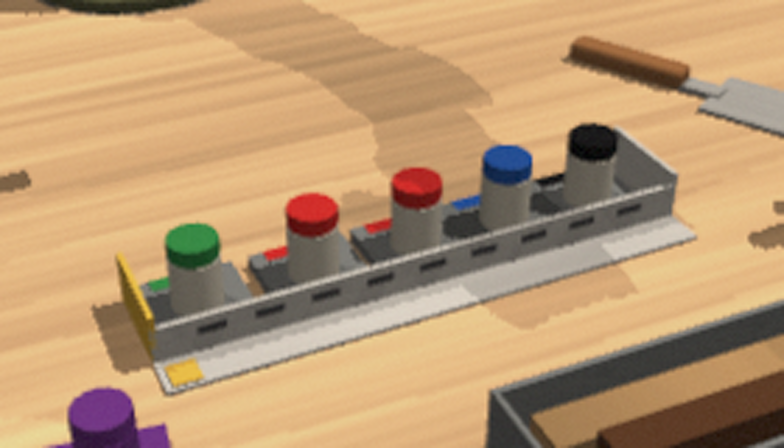

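View pics/t8.png

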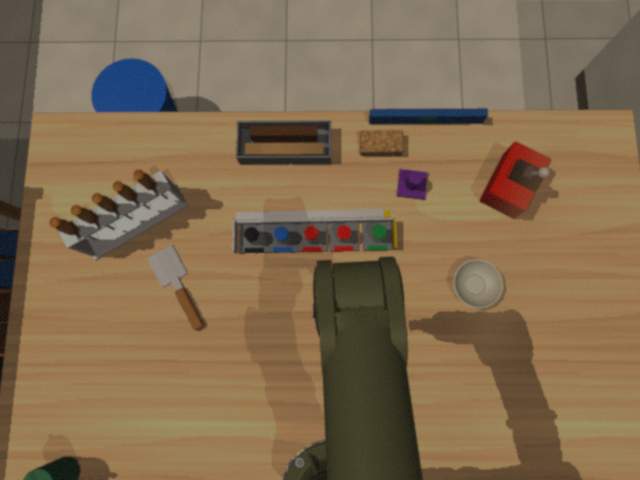

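Lids in the top view run black (251,234), blue (281,233), red (312,233), loose red (344,232), green (378,232). All five stand upright between the plates with their labels facing the front. The dish, scraper and purple look-alike are in the same places as in the first picture.

```bash
python3 -c "
from h import *
print(ticket.close_job(),get_state()['time'])"
```

```text
the job is handed in; nothing more can be done
the job is handed in; nothing more can be done
```

The loose red canister now stands in the row between green and red, on the yellow-plate side of red, and I handed the job in at about 48 s.

**What I did:** I pushed green towards the yellow plate and red, blue and black towards the plain plate with closed fingers, which opened a gap of about 87 mm. I then gripped the loose canister, turned it to match the fence, slid it in from the open front and let go. Finally I pressed each of the five against the back strip.

**Last checks:**
- **Upright and facing out:** the final pictures show all five upright between the end plates with their labels to the front.
- **Flush:** in the final presses all five stopped at about 8–10 N. The stops lie on one straight line along the fence, within about 0.3 mm.
- **Spacing:** the new canister stands about 5 mm from the row's red one and roughly 10 mm from green.
- **Bystanders:** the dish, scraper and purple canister show no movement.

**What went wrong or disagreed:**
- The first press towards the strip stalled about 12 mm short, because the foot was dragging on the shelf. I lifted it about 2 mm and it went in.
- After the gap was made, green stood about 2 mm off the strip. The final press corrected that.
- Positions from the wrist camera along x were about 5 mm off the arm's own readings, so I relied on contact for the final depth.

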